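# Set the length stop of a slicing board

### The job

Make the slicing board ready for pieces of equal length: first press the hinged blue strap down over the stop's leg until its catch clicks and holds it shut, and take the hand off it. Then pull the spring-loaded stop out until its black index line meets the red mark, hold it there, and only then squeeze the orange cam slide fully home against the stop's head. Finish with the stop's head and the pushed-in cam slide still pinched firmly between the fingers, the stop at the mark, the strap shut, and the timer, lemon and garlic left where they are.

Things in the scene. Friction and masses are not known exactly. Their poses are not given: they have to be found in the camera images.
- guide: Fixed wooden slicing board, 130 x 340 mm, top 24 mm above the worktop. Origin on the worktop; wood spans x -77..+53, y -170..+170 mm. Axes: x across it (away from the robot at yaw 0), y along the rail, z up. Aluminium rail, 26 mm wide, lips 8 mm high, along y at x = 0. Strap at y = -115 mm; its steel catch housing, 46 mm above the worktop, at x = -54 mm. Stop starts at y = -30 mm.
- mark: Red mark on the white scale, a cross-line 2 mm wide with a small clip 8 mm wide on its front end, 5 mm high; it differs in its place along the rail. Origin: middle of the line, 25 mm above the worktop; axes as the board's; it is fixed to the board
- stop_head: Black head on the sliding leg, 26 (x) x 30 mm (y), 33 to 75 mm above the worktop; origin on the worktop below point grip; axes as the board's. Front face at x = -14 mm. An aluminium stop blade crosses its +y side, x -70..+35 mm, 35 to 69 mm above the worktop, 6 mm thick, inner (-y) face at y = +16 mm: fingers standing on both sides of the head push the stop to +y by it
- cam_pad: Orange cam slide on the rear (+x) side of the head, 22 mm in y, 41 to 71 mm above the worktop, carried by the leg; origin and axes as the stop head's. Its outer face is at x = +24 mm when open; it is pushed 10 mm to -x until the face is at +14 mm, so head and closed slide are together 28 mm thick, centred on the rail's line
- grip (a point): Point of the stop head on the rail's centre line, 56 mm above the worktop, between front face and cam slide: place for the TCP, fingers closing along the board's x. With the slide open the fingers must first be at least 62 mm apart, centred here; closing them then pushes the slide home
- index (a point): Tip of the thin black index line below the stop blade, in the middle of the blade's thickness (a black line on the blade's top edge repeats it), 32 mm above the worktop, 20 mm in front of the rail's centre line; it is at the mark when its y in the frame of the mark is 0
- cam_face (a point): Middle of the outer (+x) face of the cam slide, 56 mm above the worktop
- leg (a joint): Travel of the stop along the rail's +y, m; 0 at the start, at most 0.13. A spring pulls it back with about 3 N at 0 and 5 N at 0.13, so it runs back when let go with the cam open
- cam (a joint): Travel of the cam slide, m: 0 open, 0.010 at most; its shoe meets the rail's rear lip at about 0.0095, which is home. 7 to 10 N move it; it stays where it is left. Home, it clamps the leg where it stands
- strap (a joint): Angle of the strap about its hinge, rad: 0 shut, 0.45 to 0.8 at the start. A weak spring lifts it again to about 0.2 if it is let go before the catch has snapped; the catch snaps between 0.06 and 0.02 and takes some 2 to 8 N. Latched, it rests within 0.02 of 0
- strap_bar: Blue strap, 24 mm wide (along y), 67 mm long, 4 mm thick; origin on its hinge axis, which lies 25 mm behind the rail's centre line and 36 mm above the worktop; it points from there to the front (its own -x), and its free front end stands raised when it is open
- strap_press (a point): Point on the strap's upper face 38 mm from the hinge; shut, it lies 13 mm in front of the rail's centre line, 38 mm above the worktop. Closed fingers pressing straight down here shut the strap
- lemon: Loose lemon, 78 mm long, 56 mm thick, lying near the board; leave alone
- garlic: Loose garlic bulb, 53 mm wide, 52 mm high, near the board; leave alone
- timer: Loose round kitchen timer, white over black, 59 mm wide, 47 mm high, near the board; leave alone

How it is judged:
By the outcome, as a careful person would: the job done as asked, in the order asked, and still so for the second after the job is handed in, while the arm keeps its last pose, push and grip.
It also fails if it takes over 45 s, if anything falls off the work surface, if the arm or the gripper's body presses on something with over 40 N, if the wrist force passes 120 N, or if a joint passes its speed limit or range.

### The arm

A 7-joint arm with a two-finger parallel gripper is mounted at the origin on a cart in front of the work surface, level with it; the furniture and walls round the work are solid. World frame = base frame: x ahead of the robot, y to its left, z up, the work surface at z = 0. Lengths are in m, angles in rad, forces in N, time in s.
With the tool pointing down it reaches from about 0.4 to 0.75 m from the base axis. Payload 19.5 kg.
Tool frame: the origin (TCP) lies between the finger pads, 19 mm behind the fingertips; this is the grasp point; z points along the fingers, y is the line along which they close (so a half turn about z gives the same grasp; the last joint's range is limited). The gripper opens to 85 mm and grips with 20 to 120 N. Pads are 22 mm wide; open, the fingers measure 114 mm over their backs; the gripper's body (76 mm by 85 mm) begins 54 mm behind the grasp point. The pads swing forward as they close: fully open they stand 13 mm farther back than shut.
Start: joints at [-1.236, 0.707, -0.028, 1.485, 0.022, 0.951, -0.075], TCP at [0.212, 0.535, 0.25] pointing down, gripper open.
Joint ranges: [-2.71, 2.71], [-0.32, 2.16], [-1.57, 1.52], [0, 2.45], [-1.46, 4.6], [0, 2.02], [-2.83, 2.83]. Speed limits (rad/s): [1.89, 1.89, 2.57, 2.57, 3.01, 3.01, 3.01].

### API

Orientations are given as [roll, pitch, yaw] about the fixed x, y, z axes, in that order (R = Rz(yaw) Ry(pitch) Rx(roll)).
In Python, from station import r gives the robot as it stands.
- The arm moves only by the shell command python3 -m pendant 'ROWS' [OPENING]. ROWS is JSON, a list that holds one entry, the list of rows, each a list of 6 numbers: the shift along the tool's x, y, z in cm, then the turn, a rotation vector about the tool's x, y, z in rad. A call has 1 to 5 rows; each row is the pose to reach, as a shift and turn from the pose commanded when the call began, along the tool's axes at that moment; what a row does not reach only later rows make up. A row lasts 1/10 s, in which the tool goes at most 50 mm and 8.59 degrees, less where a joint would pass 70% of its speed; a pose out of reach is approached as far as the arm can. A call with a gripper value outside its range is refused whole. OPENING is the closure in counts, from 0 (fully open) to 255 (shut), set as the call begins (- or left out, the last holds). The fingers move at their own pace and stop on an object; the grip force is fixed at half the most. Time passes only in rows, so rows that repeat a pose let the fingers close. It gives the time, the measured TCP pose, the force, the opening and the grip force at its end, in the units of the state.
- r.read_state(): the state, without advancing time (a new reading comes with each control period).
- r.snapshot(name): name is "side" or "top"; returns a dict with "image" (400x640x3 uint8, red, green, blue), "z_map" (400x640 float32, m along the optical axis (not along the pixel's ray), 0 where there is no reading), "vfov" (degrees; the focal length in pixels is half the picture's height over the tangent of half this angle, whatever the lens; pixels are square), "cx", "cy" (the principal point, pixels), "R" (3x3) and "t" (3): a world point X has camera coordinates R X + t. Camera axes: x right, y down, z forward; pixel columns grow to the right and rows downward; lengths in m; the calibration is good to about 2 mm. A picture is of the moment at which its call begins.
- r.hand_in(): hands the job in; it is judged then, once.
The state is a dict: "t": time; "joint_positions": joint angles; "dq": joint speeds; "joint_efforts": joint torques, N m; "ee_pos": TCP position; "eef_rot": TCP orientation; "wrist_force": force on the tool from outside, world axes, zero at the start; "moment": the same for the moment, N m; "gripper_width": opening from 0.0 (shut) to 1.0 (fully open); "grip_force": force on a finger pad.
Only numpy, scipy, OpenCV 4.12 (cv2) and the standard library are available. Lean on these libraries where they do the work, as an engineer would, in place of code of your own. Each camera call takes 0.05 s, during which the arm holds its last target. There are 200 camera calls.

## Working session

There is one attempt and no reset: what is moved stays moved. The work goes in short steps, Python scripts to look and compute and a shell command to move; the robot and the scene stay as the last step left them, time stands still between calls to the robot, and variables do not carry over. Pictures are saved under pics/ and viewed, at most 10 in all, crops included, and the job is handed in when it is done.

```bash
mkdir -p pics; ls; cat > h.py <<'E'
import numpy as np,cv2
from station import r
def snap(n):
    s=r.snapshot(n); s['f']=200/np.tan(np.radians(s['vfov'])/2); return s
def ray(s,u,v,z):
    R=np.array(s['R']);t=np.array(s['t']);c=-R.T@t
    d=R.T@np.array([(u-s['cx'])/s['f'],(v-s['cy'])/s['f'],1]); return c+d*(z-c[2])/d[2]
def proj(s,X):
    p=np.array(s['R'])@np.array(X)+np.array(s['t']); return s['f']*p[0]/p[2]+s['cx'],s['f']*p[1]/p[2]+s['cy']
def save(s,n): cv2.imwrite('pics/'+n,cv2.cvtColor(s['image'],cv2.COLOR_RGB2BGR))
E
python3 - <<'E'
from h import *
for n in('top','side'):
    s=snap(n);save(s,n+'0.png');print(n,s['vfov'],s['cx'],s['cy'],np.round(s['R'],3).tolist(),np.round(s['t'],3), -np.array(s['R']).T@s['t'])
st=r.read_state();print({k:np.round(v,3) for k,v in st.items()})
E
```

```text
pics
top 48.615739403279235 317.9399071577442 205.71215494333637 [[0.008, -1.0, -0.001], [-0.983, -0.008, -0.186], [0.186, 0.002, -0.983]] [-0.109  0.572  0.834] [ 0.40807306 -0.1063478   0.92532296]
side 48.97015899589591 318.33542834957547 200.51910149385031 [[0.977, -0.214, -0.0], [-0.083, -0.379, -0.921], [0.197, 0.9, -0.389]] [-0.581  0.078  1.069] [ 0.36297044 -1.0565373   0.487016  ]
{'t': np.float64(0.1), 'joint_positions': array([-1.236,  0.707, -0.028,  1.485,  0.022,  0.951, -0.075]), 'dq': array([ 0.001, -0.001, -0.001,  0.   ,  0.001,  0.   ,  0.001]), 'joint_efforts': array([ 1.0000e-03, -8.8427e+01,  1.2370e+00, -2.3645e+01,  1.7000e-02,
        5.0000e-03,  0.0000e+00]), 'ee_pos': array([0.211, 0.534, 0.25 ]), 'eef_rot': array([-3.141, -0.   ,  2.765]), 'wrist_force': array([-0.355, -0.828,  0.297]), 'moment': array([ 0.007,  0.016, -0.02 ]), 'grip_force': np.float64(0.0), 'gripper_width': np.float64(1.0)}
```

View pics/top0.png

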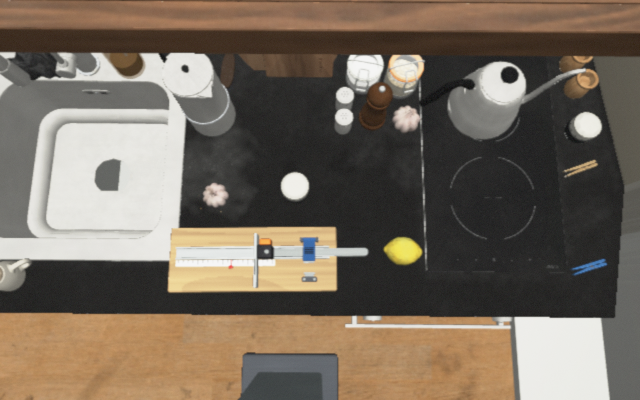

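View pics/side0.png

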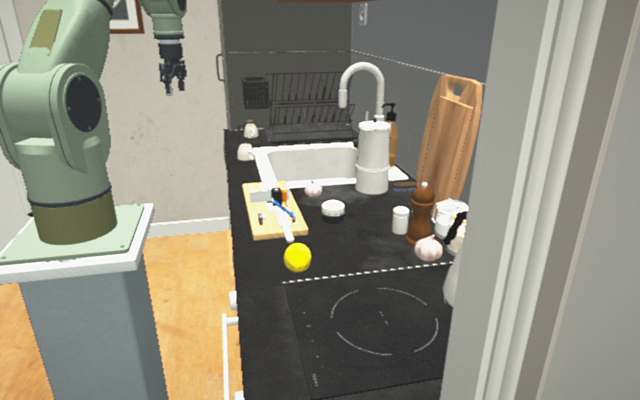

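The top view shows the board at (168–337, 227–292), nearly at yaw 0. The stop head is at (265,250), the orange cam at (265,241), the blue strap at (309,250), the catch at (309,279) and the red mark at (231,266). The side view shows the arm clear on the left and the strap raised. Next I'll measure.

```bash
cat >> h.py <<'E'
def hsv(s): return cv2.cvtColor(s['image'],cv2.COLOR_RGB2HSV)
def cent(s,m):
    v,u=np.nonzero(m); w=m[v,u].astype(float); return (u*w).sum()/w.sum(),(v*w).sum()/w.sum(),len(u)
E
python3 - <<'E'
from h import *
s=snap('top');h=hsv(s).astype(int);H,S,V=h[...,0],h[...,1],h[...,2]
roi=np.zeros(H.shape,bool);roi[220:300,160:345]=1
m=(roi&(H>8)&(H<28)&(S>50)&(V>120)).astype(np.uint8)
m=cv2.morphologyEx(m,cv2.MORPH_CLOSE,np.ones((25,25)))
m=cv2.morphologyEx(m,cv2.MORPH_OPEN,np.ones((9,9)))
c=max(cv2.findContours(m,0,1)[0],key=cv2.contourArea)
b=cv2.boxPoints(cv2.minAreaRect(c));print(b)
P=np.array([ray(s,u,v,.024) for u,v in b]);print(P.round(4),np.linalg.norm(P-np.roll(P,1,0),axis=1))
# side edges by line fits
ys=np.array([(u,)+tuple(np.nonzero(m[:,u])[0][[0,-1]]) for u in range(178,328)])
for k,e in((1,-.5),(2,.5)):
    L=np.array([ray(s,u,v+e,.024) for u,v in zip(ys[:,0],ys[:,k])]);p=np.polyfit(L[:,1],L[:,0],1);print('edge',p,np.polyval(p,np.median(L[:,1])))
I=s['image'].astype(int);rd=I[...,0]-np.maximum(I[...,1],I[...,2])
w=np.where(roi&(rd>60)&((H<6)|(H>174)),rd,0);print('red',cent(s,w),ray(s,*cent(s,w)[:2],.027)); print(np.argwhere(w>0).tolist())
bl=roi&(H>100)&(H<125)&(S>120);u,v,n=cent(s,bl.astype(int));print('blue',u,v,n,ray(s,u,v,.05))
og=roi&(H>8)&(H<18)&(S>200);u,v,n=cent(s,og.astype(int));print('or',u,v,n,ray(s,u,v,.071))
bk=roi&(V<60);bk[:,:250]=0;bk[:,280:]=0;bk[:235]=0;bk[262:]=0;u,v,n=cent(s,bk.astype(int));print('head',u,v,n,ray(s,u,v,.075))
for n in('top','side'):
    s=snap(n)
    if n=='top': c=cv2.resize(s['image'][222:300,160:345],None,fx=4.3,fy=4.3,interpolation=cv2.INTER_CUBIC)
    else: c=cv2.resize(s['image'][175:250,235:315],None,fx=7,fy=7,interpolation=cv2.INTER_CUBIC)
    cv2.imwrite(f'pics/{n}1.png',c[...,::-1])
E
```

```text
[[167.49652 227.55956]
 [335.93036 226.22276]
 [336.4427  290.77423]
 [168.00885 292.11102]]
[[ 0.5303  0.2044  0.024 ]
 [ 0.5358 -0.1414  0.024 ]
 [ 0.4056 -0.1424  0.024 ]
 [ 0.4003  0.1942  0.024 ]] [0.13041013 0.34583737 0.13017753 0.33664736]
edge [-0.01750804  0.53354612] 0.5330214927727079
edge [-0.01358066  0.40335746] 0.4030135333037813
red (np.float64(230.27059925093633), np.float64(266.2237827715356), 9) [0.45243387 0.07141069 0.027     ]
[[265, 230], [265, 231], [266, 229], [266, 230], [266, 231], [266, 232], [267, 229], [267, 230], [267, 231]]
blue 308.54824561403507 248.32894736842104 228 [ 0.48758983 -0.08626843  0.05      ]
or nan nan 0 [nan nan nan]
head 267.2 252.95 40 [ 0.47584605 -0.00772625  0.075     ]h.py:13: RuntimeWarning: invalid value encountered in scalar divide
  v,u=np.nonzero(m); w=m[v,u].astype(float); return (u*w).sum()/w.sum(),(v*w).sum()/w.sum(),len(u)
```

View pics/top1.png

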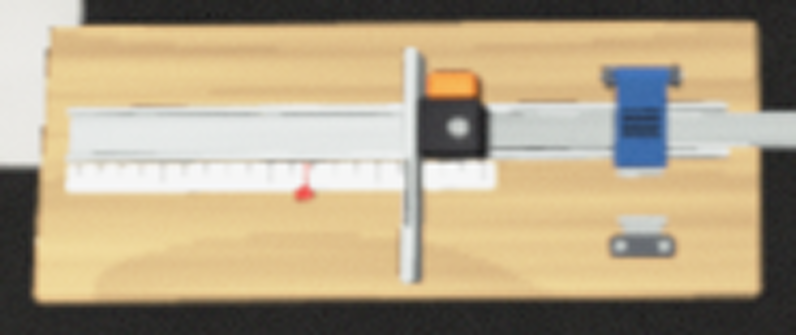

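The crop shows the stop blade at crop x≈412, the mark's clip at (304,192) with its line at x≈306, the strap at crop x≈640 and the catch at (641,245). Next come the frame values.

```bash
python3 - <<'E'
from h import *
s=snap('top')
f=lambda x,y:(160+(x+.5)/4.3-.5,222+(y+.5)/4.3-.5)
pts={'LT':(50,28,.024),'LB':(35,300,.024),'RT':(757,24,.024),'RB':(761,295,.024),'catch':(642,245,.046),'mark':(306,175,.025),'clip':(304,192,.03),
'strapL':(616,100,.05),'strapR':(667,100,.05),'bladeTopLeft':(404,50,.069),'bladeL':(404,200,.069),'bladeR':(418,200,.069),'headfrontR':(487,155,.075),'headR':(487,100,.075),'hingeL':(604,76,.036),'hingeR':(680,76,.036),'orL':(427,80,.071),'orR':(479,80,.071),'orTop':(450,71,.071),'strapfreeend':(640,166,.06)}
yaw=.0155;c=np.array([.480,.0,0]);
P={k:ray(s,*f(*v[:2]),v[2]) for k,v in pts.items()}
for k,p in P.items(): print(k,p.round(4))
E
```

```text
LT [0.5292 0.1967 0.024 ]
LB [0.4017 0.1948 0.024 ]
RT [ 0.5337 -0.1408  0.024 ]
RB [ 0.4067 -0.1427  0.024 ]
catch [ 0.4287 -0.0876  0.046 ]
mark [0.4604 0.0711 0.025 ]
clip [0.4522 0.0707 0.03  ]
strapL [ 0.4943 -0.075   0.05  ]
strapR [ 0.4945 -0.0984  0.05  ]
bladeTopLeft [0.5144 0.0206 0.069 ]
bladeL [0.4471 0.0183 0.069 ]
bladeR [0.4471 0.012  0.069 ]
headfrontR [ 0.4669 -0.0188  0.075 ]
headR [ 0.4914 -0.0182  0.075 ]
hingeL [ 0.5069 -0.0687  0.036 ]
hingeR [ 0.5072 -0.1043  0.036 ]
orL [0.5006 0.0095 0.071 ]
orR [ 0.5008 -0.0139  0.071 ]
orTop [ 0.5048 -0.0007  0.071 ]
strapfreeend [ 0.4636 -0.0866  0.06  ]
```

```bash
cat >> h.py <<'E'
from scipy.spatial.transform import Rotation as Ro
YAW=.014;O=np.array([.480,.027,0])
def B(x,y,z):  # board mm -> world
    return O+Ro.from_euler('z',YAW).apply([x/1e3,y/1e3,z/1e3])
def rel(p,yaw=np.pi/2+YAW):
    st=r.read_state();A=Ro.from_euler('xyz',st['eef_rot']);G=Ro.from_euler('xyz',[np.pi,0,yaw])
    print('target',np.round(p,4),'shift cm',(A.inv().apply(p-np.array(st['ee_pos']))*100).round(2),'turn',(A.inv()*G).as_rotvec().round(4))
E
python3 -c "
from h import *
rel(B(-13,-115,130))"
```

```text
target [ 0.4686 -0.0882  0.13  ] shift cm [-46.82 -48.44  12.  ] turn [-3.0000e-04  2.0000e-04  1.1799e+00]
```

```bash
python3 -m pendant '[[[-46.8,-48.4,8,0,0,1.18],[-46.8,-48.4,8,0,0,1.18],[-46.8,-48.4,8,0,0,1.18],[-46.8,-48.4,8,0,0,1.18],[-46.8,-48.4,8,0,0,1.18]]]' 255; python3 -c "
from h import *
rel(B(-13,-115,110))"
```

```text
t: 0.8
ee_pos: [0.3067, 0.3034, 0.2205]
eef_rot: [3.141, 0.0, 2.009]
wrist_force: [2.4, 1.2, -0.7]
gripper_width: 0.141
grip_force: 0.0
target [ 0.4686 -0.0882  0.11  ] shift cm [-42.33  -1.95  11.05] turn [ 6.00e-04 -1.00e-04  4.24e-01]
```

```bash
python3 -m pendant '[[[-42.3,-2,8,0,0,0.424],[-42.3,-2,8,0,0,0.424],[-42.3,-2,8,0,0,0.424],[-42.3,-2,8,0,0,0.424],[-42.3,-2,8,0,0,0.424]]]'; python3 -c "
from h import *
rel(B(-13,-115,110))"
```

```text
t: 1.3
ee_pos: [0.3999, 0.082, 0.1748]
eef_rot: [3.141, -0.0, 1.591]
wrist_force: [0.4, 0.0, 0.2]
gripper_width: 0.002
grip_force: 0.0
target [ 0.4686 -0.0882  0.11  ] shift cm [-17.16   6.52   6.48] turn [ 0.0003 -0.0001  0.0061]
```

```bash
python3 -m pendant '[[[-17.1,6.5,3,0,0,0.005],[-17.1,6.5,3,0,0,0.005],[-17.1,6.5,3,0,0,0.005],[-17.1,6.5,3,0,0,0.005],[-17.1,6.5,3,0,0,0.005]]]'; python3 -m pendant '[[[0,0,0,0,0,0],[0,0,0,0,0,0],[0,0,0,0,0,0]]]';python3 -c "
from h import *
rel(B(-13,-115,110))
s=snap('top');cv2.imwrite('pics/a.png',cv2.resize(s['image'][180:320,140:360],None,fx=3.5,fy=3.5)[...,::-1])"
```

```text
t: 1.8
ee_pos: [0.4685, -0.0906, 0.1444]
eef_rot: [3.141, 0.002, 1.58]
wrist_force: [-0.3, -0.2, -0.3]
gripper_width: 0.001
grip_force: 0.0
t: 2.1
ee_pos: [0.4678, -0.085, 0.1453]
eef_rot: [3.142, -0.0, 1.587]
wrist_force: [-0.4, 0.4, -0.5]
gripper_width: 0.003
grip_force: 0.0
target [ 0.4686 -0.0882  0.11  ] shift cm [-0.32  0.07  3.53] turn [ 0.0001 -0.0001  0.0026]
```

View pics/a.png

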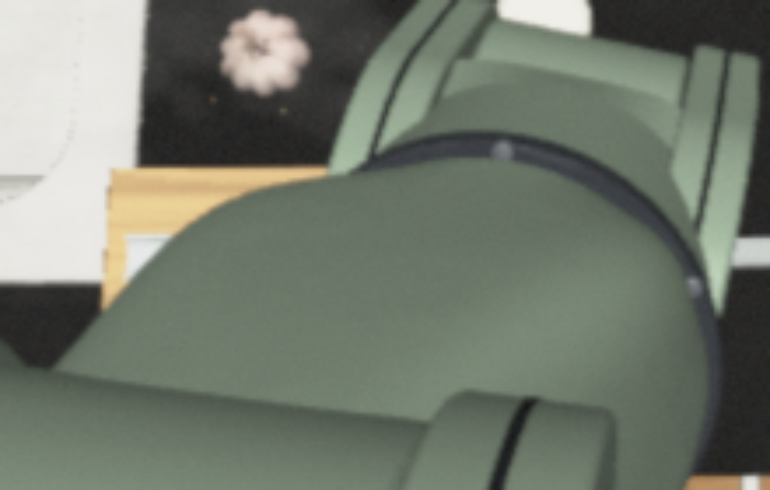

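The arm fills the top view here, so from now on I rely on the TCP readings and the side camera. Now pressing the strap.

```bash
python3 -m pendant '[[[-0.3,0.1,3.5,0,0,0],[-0.3,0.1,5,0,0,0],[-0.3,0.1,6.5,0,0,0],[-0.3,0.1,7.5,0,0,0],[-0.3,0.1,8,0,0,0]]]'; python3 -m pendant '[[[0,0,0.2,0,0,0],[0,0,0.5,0,0,0],[0,0,0.7,0,0,0],[0,0,0.85,0,0,0],[0,0,0.95,0,0,0]]]'
```

```text
t: 2.65
ee_pos: [0.4687, -0.0886, 0.0646]
eef_rot: [-3.141, 0.0, 1.586]
wrist_force: [0.4, 1.3, 1.9]
gripper_width: -0.002
grip_force: 0.4
t: 3.15
ee_pos: [0.4691, -0.0891, 0.056]
eef_rot: [3.141, 0.0, 1.586]
wrist_force: [-3.4, 1.8, 20.9]
gripper_width: 0.001
grip_force: 10.4
```

```bash
python3 -m pendant '[[[0,0,0.05,0,0,0],[0,0,0.05,0,0,0]]]'; python3 -m pendant '[[[0,0,-2,0,0,0],[0,0,-5,0,0,0],[0,0,-8,0,0,0],[0,0,-8,0,0,0],[0,0,-8,0,0,0]]]' 0
python3 -c "
from h import *
s=snap('side');cv2.imwrite('pics/b.png',cv2.resize(s['image'][150:250,220:330],None,fx=5.5,fy=5.5,interpolation=cv2.INTER_CUBIC)[...,::-1])
for p in [(-42,-115,36),(-42,-103,36),(-42+13,-115,62),(25,-115,36),(-54,-115,46),(0,-30,75)]: print(p,(np.array(proj(s,B(*p)))-[220,150]).round(1)*5.5)
rel(B(0,-30,110))"
```

```text
t: 3.35
ee_pos: [0.4691, -0.089, 0.0559]
eef_rot: [3.141, 0.0, 1.586]
wrist_force: [-3.4, 0.1, 21.8]
gripper_width: 0.001
grip_force: 10.9
t: 3.85
ee_pos: [0.4692, -0.089, 0.1355]
eef_rot: [3.14, 0.0, 1.586]
wrist_force: [0.3, 1.0, -1.1]
gripper_width: 0.847
grip_force: 0.0
(-42, -115, 36) [239.8 372.9]
(-42, -103, 36) [237.05 361.9 ]
(-29, -115, 62) [266.75 316.25]
(25, -115, 36) [390.5 358.6]
(-54, -115, 46) [211.2  354.75]
(0, -30, 75) [304.7  213.95]
target [ 0.4804 -0.003   0.11  ] shift cm [8.57 1.28 2.49] turn [0.0001 0.0001 0.0011]
```

View pics/b.png

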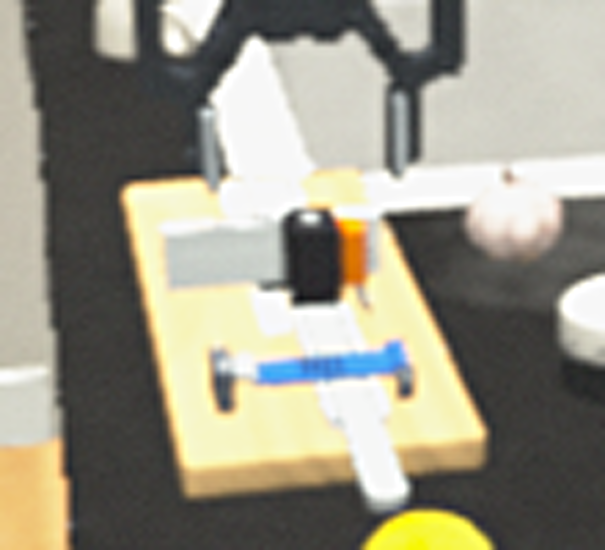

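The side picture shows the blue strap lying flat from (250,370) to (405,355), which fits the shut prediction at (240,373). It stays shut with the hand off. The head top at (308,212) matches the predicted (305,214). Next I move over the stop.

```bash
python3 -m pendant '[[[4,1.2,0,0,0,0],[8.2,1.2,0,0,0,0],[8.2,1.2,0,0,0,0],[8.2,1.2,0,0,0,0],[8.2,1.2,0,0,0,0]]]' 0;  python3 -c "
from h import *
rel(B(0,-33,56))"
```

```text
t: 4.4
ee_pos: [0.4795, -0.0078, 0.1346]
eef_rot: [-3.141, 0.001, 1.585]
wrist_force: [0.1, -0.4, 0.3]
gripper_width: 0.999
grip_force: 0.0
target [ 0.4805 -0.006   0.056 ] shift cm [0.19 0.11 7.86] turn [-0.0009  0.0007 -0.0001]
```

```bash
python3 -m pendant '[[[0,0.1,2,0,0,0],[0,0.1,4,0,0,0],[0,0.1,6,0,0,0],[0,0.1,7.5,0,0,0],[0,0.1,7.9,0,0,0]]]' 0; python3 -m pendant '[[[0,0,0,0,0,0],[0,0,0,0,0,0]]]'; python3 -c "
from h import *
rel(B(0,-30,56))
s=snap('side');cv2.imwrite('pics/c.png',cv2.resize(s['image'][150:250,220:330],None,fx=5.5,fy=5.5,interpolation=cv2.INTER_CUBIC)[...,::-1])"
```

```text
t: 4.9
ee_pos: [0.48, -0.008, 0.0548]
eef_rot: [-3.14, 0.0, 1.584]
wrist_force: [-0.2, 0.9, 1.4]
gripper_width: 1.0
grip_force: 0.0
t: 5.1
ee_pos: [0.4808, -0.0073, 0.0567]
eef_rot: [3.141, 0.0, 1.585]
wrist_force: [0.0, 0.2, -1.2]
gripper_width: 1.006
grip_force: 0.0
target [ 0.4804 -0.003   0.056 ] shift cm [ 0.43 -0.04  0.07] turn [0.0005 0.0003 0.0003]
```

View pics/c.png

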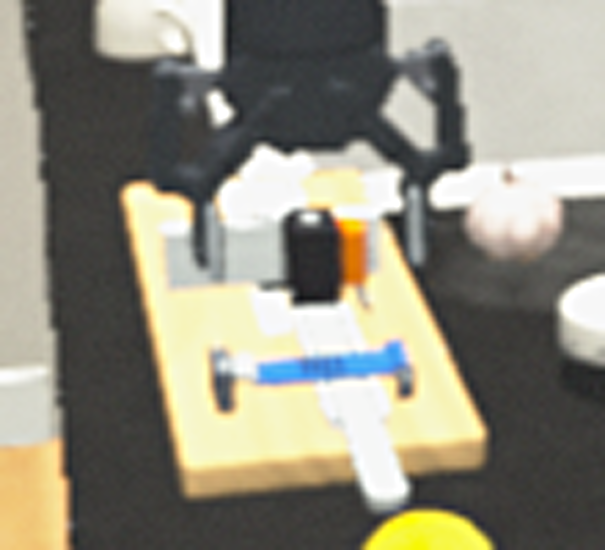

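The open fingers straddle the head. The rear pad at x≈+42 would miss the blade, which ends at +35, so I'll narrow the opening to about 60 mm before pulling. I'll also refine the needed travel from the unoccluded first picture and take a baseline depth of the blade in the side view.

```bash
python3 -m pendant '[[[0.2,0,-0.1,0,0,0],[0.2,0,-0.1,0,0,0],[0.2,0,-0.1,0,0,0]]]' 78; cat >> h.py <<'E'
def blade():  # side view: y of blade's -y face by depth, front part x -66..-50 and behind; head face
    out=[]
    for _ in range(3):
        s=snap('side');R=np.array(s['R']);t=np.array(s['t'])
        v,u=np.mgrid[0:400,0:640];z=s['z_map'];Pc=np.stack([(u-s['cx'])/s['f']*z,(v-s['cy'])/s['f']*z,z],-1)
        W=(Pc-t)@R; W=Ro.from_euler('z',-YAW).apply((W-O).reshape(-1,3)).reshape(W.shape)*1e3
        for x0,x1,zl,zh in((-68,-22,38,66),(-11,11,42,70)):
            m=(z>0)&(W[...,0]>x0)&(W[...,0]<x1)&(W[...,2]>zl)&(W[...,2]<zh)&(W[...,1]>-60)&(W[...,1]<80)
            y=W[m][:,1];y0=np.median(y);k=abs(y-y0)<6;out.append((round(y0,2),round(y[k].mean(),2),int(k.sum()),round(y[k].std(),2)))
    print('blade/head y',out)
E
python3 - <<'E'
from h import *
rel(B(0,-30,56));blade()
s=snap('top');I=cv2.cvtColor(cv2.imread('pics/top0.png'),cv2.COLOR_BGR2RGB).astype(float)
rd=I[...,0]-(I[...,1]+I[...,2])/2
ib=Ro.from_euler('z',-YAW)
for v in range(259,270):
    w=np.clip(rd[v,224:238]-np.median(rd[v,215:246]),0,None);w[w<8]=0
    if w.sum()>20:
        u=(w*np.arange(224,238)).sum()/w.sum();h=.025 if v<264 else .028;print(v,w.sum().round(),u.round(2),(ib.apply(ray(s,u,v,h)-O)*1e3).round(1))
print('blade rows')
for v in (234,237,272,274,276,278,280,282,284):
    # gradient edges
    g=I[v,245:268].mean(1);print(v,g.astype(int).tolist())
E
```

```text
t: 5.45
ee_pos: [0.4807, -0.0047, 0.0574]
eef_rot: [3.141, 0.0, 1.586]
wrist_force: [0.2, 0.0, -0.0]
gripper_width: 0.693
grip_force: 0.0
target [ 0.4804 -0.003   0.056 ] shift cm [ 0.17 -0.03  0.14] turn [0.0003 0.0001 0.0012]
blade/head y [(np.float64(-14.83), np.float64(-13.63), 118, np.float64(2.2)), (np.float64(-42.4), np.float64(-42.76), 83, np.float64(2.44)), (np.float64(-14.7), np.float64(-14.16), 112, np.float64(2.0)), (np.float64(-43.12), np.float64(-43.11), 88, np.float64(2.29)), (np.float64(-14.24), np.float64(-13.67), 114, np.float64(1.91)), (np.float64(-43.38), np.float64(-43.4), 90, np.float64(2.29))]
260 86.0 230.98 [-14.4  44.1  25. ]
261 64.0 230.89 [-16.4  44.3  25. ]
262 48.0 230.63 [-18.4  44.7  25. ]
263 58.0 230.63 [-20.4  44.6  25. ]
264 68.0 230.61 [-22.6  44.   28. ]
265 234.0 230.43 [-24.6  44.3  28. ]
266 406.0 230.26 [-26.5  44.6  28. ]
267 374.0 230.21 [-28.5  44.7  28. ]
268 154.0 230.02 [-30.5  45.   28. ]
blade rows
234 [175, 176, 178, 177, 177, 177, 176, 177, 182, 215, 230, 209, 163, 162, 175, 179, 178, 178, 177, 177, 177, 177, 178]
237 [187, 188, 18
[... 242 characters left out ...]
 191, 192, 192, 192, 192, 209, 197, 205, 180, 126, 161, 186, 190, 189, 190, 189, 190, 189, 190, 188]
276 [195, 195, 196, 195, 194, 195, 193, 181, 210, 230, 226, 181, 126, 168, 193, 196, 196, 196, 196, 195, 196, 196, 195]
278 [182, 183, 181, 184, 183, 184, 181, 168, 207, 229, 225, 179, 126, 162, 187, 188, 191, 193, 193, 194, 195, 194, 193]
280 [184, 183, 184, 186, 183, 183, 181, 171, 207, 229, 224, 175, 121, 156, 177, 180, 182, 182, 182, 181, 182, 187, 189]
282 [185, 185, 185, 184, 183, 184, 182, 172, 209, 230, 217, 161, 122, 157, 179, 183, 181, 182, 181, 181, 181, 181, 182]
284 [186, 186, 186, 184, 182, 185, 181, 173, 208, 227, 214, 157, 118, 156, 179, 182, 182, 181, 181, 181, 181, 181, 180]
```

```bash
cat >> h.py <<'E'
def blade2(exp,N=10):
    o=[]
    for _ in range(N):
        s=snap('side');R=np.array(s['R']);t=np.array(s['t'])
        v,u=np.mgrid[0:400,0:640];z=s['z_map'];Pc=np.stack([(u-s['cx'])/s['f']*z,(v-s['cy'])/s['f']*z,z],-1)
        W=Ro.from_euler('z',-YAW).apply(((Pc-t)@R-O).reshape(-1,3))*1e3;zz=z.ravel()
        row=[]
        for xs,zl,zh,e in(([(-66,-50),(-26,-17)],41,65,exp),([(-9,9)],45,68,exp-29)):
            m=(zz>0)&(W[:,2]>zl)&(W[:,2]<zh)&(abs(W[:,1]-e)<10)&np.any([(W[:,0]>a)&(W[:,0]<b) for a,b in xs],0)
            row+= [np.median(W[m,1]),m.sum()]
        o.append(row)
    o=np.array(o);print('blade,head y',o.mean(0).round(2),'sd',o.std(0).round(2))
E
python3 - <<'E'
from h import *
blade2(-14.)
s=snap('top');a=ray(s,254.32,272,.069);m=ray(s,230.6,262.5,.025);d=Ro.from_euler('z',-YAW).apply(m-a)*1e3;print('travel',d, Ro.from_euler('z',-YAW).apply(a-O)*1e3)
print(r.read_state()['ee_pos'],r.read_state()['t'])
E
```

```text
blade,head y [-13.55  76.9  -43.45  56.2 ] sd [0.29 1.22 0.33 1.47]
travel [ 21.00922824  54.62184375 -44.        ] [-40.38405293  -9.87161899  69.        ]
[ 0.48063526 -0.00480029  0.05712559] 6.2
```

```bash
python3 -m pendant '[[[0.6,0,0.1,0,0,0],[1.4,0,0.1,0,0,0],[2.2,0,0.1,0,0,0],[3,0,0.1,0,0,0],[3.8,0,0.1,0,0,0]]]';python3 -m pendant '[[[0.6,0,0,0,0,0],[1.2,0,0,0,0,0],[1.8,0,0,0,0,0],[2,0,0,0,0,0],[2,0,0,0,0,0]]]'; python3 -m pendant '[[[0,0,0,0,0,0],[0,0,0,0,0,0]]]';python3 - <<'E'
from h import *
blade2(38.);rel(B(0,30,56))
E
```

```text
t: 6.7
ee_pos: [0.48, 0.0339, 0.0561]
eef_rot: [-3.142, 0.0, 1.586]
wrist_force: [0.7, -4.7, -3.5]
gripper_width: 0.689
grip_force: 2.2
t: 7.2
ee_pos: [0.4797, 0.0535, 0.0561]
eef_rot: [-3.142, 0.0, 1.586]
wrist_force: [0.3, -3.1, -2.5]
gripper_width: 0.695
grip_force: 1.7
t: 7.4
ee_pos: [0.4797, 0.0529, 0.0561]
eef_rot: [-3.141, 0.0, 1.585]
wrist_force: [-0.2, -3.5, -3.2]
gripper_width: 0.692
grip_force: 1.7
blade,head y [36.14 78.6   6.17 54.1 ] sd [0.32 2.76 0.37 1.3 ]
target [0.4796 0.057  0.056 ] shift cm [ 0.39 -0.01  0.01] turn [-0.0002  0.0001  0.0009]
```

```bash
python3 -m pendant '[[[0.25,0,0,0,0,0],[0.48,0,0,0,0,0],[0.48,0,0,0,0,0],[0.48,0,0,0,0,0]]]'; python3 - <<'E'
from h import *
blade2(41.5);rel(B(0,30,56))
s=snap('side');cv2.imwrite('pics/d.png',cv2.resize(s['image'][165:215,235:305],None,fx=11,fy=11,interpolation=cv2.INTER_CUBIC)[...,::-1])
for n,p in (('mark',(-20,44,25)),('clip',(-28,44,29)),('idx',(-20,44,32))): print(n,((np.array(proj(s,B(*p)))-[235,165]+.5)*11).round())
E
```

```text
t: 8.3
ee_pos: [0.4796, 0.0581, 0.0561]
eef_rot: [-3.141, 0.0, 1.586]
wrist_force: [-0.1, -3.5, -0.6]
gripper_width: 0.695
grip_force: 1.7
blade,head y [40.9  75.2  11.16 50.6 ] sd [0.37 1.66 0.31 1.96]
target [0.4796 0.057  0.056 ] shift cm [-0.1  -0.01  0.01] turn [-0.0001  0.0002  0.001 ]
mark [337. 356.]
clip [304. 344.]
idx [335. 330.]
```

View pics/d.png

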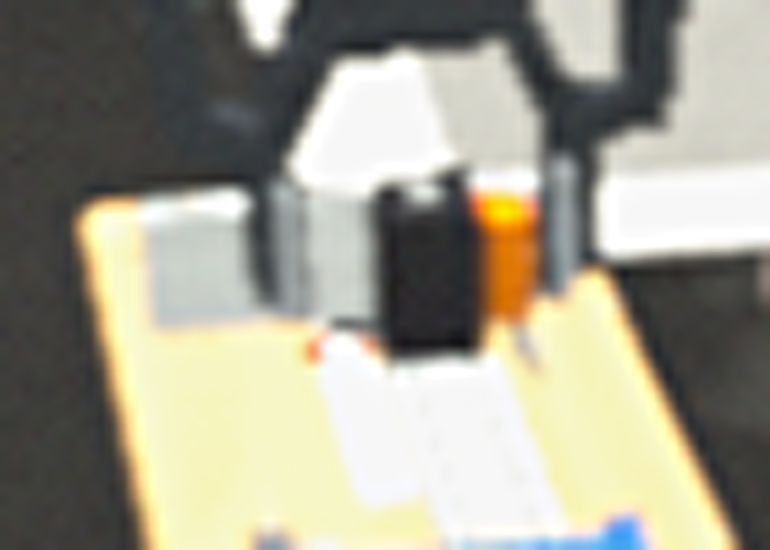

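The stop is at the mark: the clip shows at (312,350), just below the index at about (350,328), where predicted. The depth travel is 54.5 mm against the 54.6 mm needed. Now squeezing the cam.

```bash
python3 -m pendant '[[[0,0,0,0,0,0],[0,0,0,0,0,0],[0,0,0,0,0,0],[0,0,0,0,0,0],[0,0,0,0,0,0]]]' 255; python3 -m pendant '[[[0,0,0,0,0,0],[0,0,0,0,0,0],[0,0,0,0,0,0],[0,0,0,0,0,0],[0,0,0,0,0,0]]]';  python3 - <<'E'
from h import *
blade2(41.5);print(r.read_state()['wrist_force'],r.read_state()['gripper_width'])
s=snap('side');cv2.imwrite('pics/e.png',cv2.resize(s['image'][165:235,230:320],None,fx=8,fy=8,interpolation=cv2.INTER_CUBIC)[...,::-1])
E
```

```text
t: 9.35
ee_pos: [0.4813, 0.058, 0.0568]
eef_rot: [3.138, 0.0, 1.586]
wrist_force: [3.6, -4.4, 11.9]
gripper_width: 0.311
grip_force: 60.6
t: 9.85
ee_pos: [0.4813, 0.058, 0.0568]
eef_rot: [3.138, -0.0, 1.586]
wrist_force: [3.5, -3.5, 11.4]
gripper_width: 0.317
grip_force: 60.7
blade,head y [41.08 58.2  11.12 51.9 ] sd [0.43 1.78 0.39 2.51]
[ 2.50579629 -3.95975456 12.37023678] 0.3142713859163465
```

View pics/e.png

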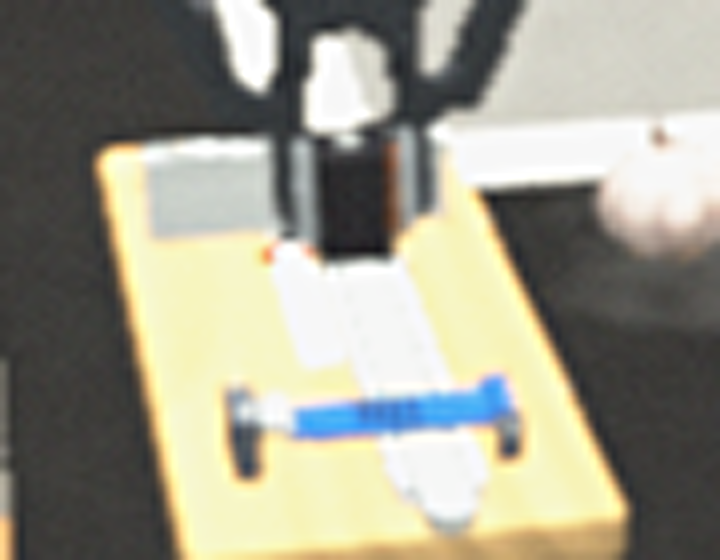

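The head and the closed slide are pinched at 60 N with an opening of about 27 mm. The strap lies flat from (295,420) to (510,400). The mark's clip at (268,253) is unchanged under the blade, and the travel holds at 54.6 mm.

```bash
python3 -c "
from station import r
print(r.hand_in())"
```

```text
the job is handed in; nothing more can be done
None
```

I handed the job in at about 10 s: the strap is shut and was let go first, the stop is within about 1 mm of the red mark by my measurement, the cam slide is home, and head and slide are pinched at 60 N; the timer, lemon and garlic were not touched.

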